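Screw a bayonet hose elbow into a clamped socket and stop at the mark

ROBOT

A 6-joint arm with a two-finger parallel gripper is mounted at the origin on a cart in front of the work surface, level with it; the furniture and walls round the work are solid. World frame = base frame: x ahead of the robot, y to its left, z up, the work surface at z = 0. Lengths are in m, angles in rad, forces in N, time in s.
With the tool pointing down it reaches from about 0.225 to 0.875 m from the base axis. Payload 3.4 kg.
Tool frame: the origin (TCP) lies on the centre line of the jaws, within the pads' length; the fingertips stand 11 mm ahead of it and the grasp point (between the pads) lies 8 mm behind it; z points along the fingers, y is the line along which they close (so a half turn about z gives the same grasp; the last joint's range is limited). The gripper opens to 85 mm and grips with 20 to 120 N. Pads are 22 mm wide; open, the fingers measure 114 mm over their backs; the gripper's body (76 mm by 85 mm) begins 54 mm behind the grasp point. The pads swing forward as they close: fully open they stand 13 mm farther back than shut.
Start: joints at [1.056, 0.276, 1.505, -0, 1.361, -0.121], TCP at [0.221, 0.531, 0.242] pointing down, gripper open.
Joint ranges: [-2.89, 2.89], [-0.75, 2.08], [0.22, 2.7], [-1.18, 4.32], [0.11, 2.71], [-2.7, 2.7]. Speed limits (rad/s): [2.57, 2.57, 3.14, 3.14, 3.14, 3.14].

INTERFACE

Orientations are given as a unit quaternion [w, x, y, z].
In Python, from rig import manip, eyes, job gives the robot as it stands.
- The arm moves only by the tool drive_tool, never from a script. Its argument "rows" is a list of rows, each a list of 3 entries, a list of its own where there are three numbers: the turn, a rotation vector about the world's x, y, z in rad, then the shift along the world's x, y, z in cm, then the finger opening in cm, from 0 to 8.54. A call has 1 to 8 rows; each row shifts and turns the commanded pose from where the row before left it; what a row does not reach is not made up. A row lasts 1/8 s, in which the tool goes at most 62.5 mm and 10.7 degrees, less where a joint would pass 70% of its speed; a pose out of reach is approached as far as the arm can. A call is refused whole if a number of a shift passes 6.25 or a number of a turn 0.188, either way. A call with a gripper value outside its range is refused whole. The fingers move at their own pace and stop on an object; "force" is the grip in N (left out, the last holds). Time passes only in rows, so rows that do not move let the fingers close. It gives the time, the measured TCP pose, the force, the opening and the grip force at its end, in the units of the state.
- manip.get_state(): the state, without advancing time (a new reading comes with each control period).
- eyes.get_image(name): name is "scene" or "top" or "wrist"; returns the picture (384x512x3 uint8, red, green, blue); there is no depth.
- eyes.get_calibration(name): a dict with "camera_matrix" (3x3 intrinsics, pixels), "view" (4x4, takes a point from world to camera coordinates). Camera axes: x right, y up, looking along -z (the intrinsics and any distortion apply to the point x, -y, -z); pixel columns grow to the right and rows downward; lengths in m; the calibration is good to about 2 mm. A picture is of the moment at which its call begins: read the wrist's pose just before it. get_calibration takes no time and is no camera call; for the wrist camera it gives the pose at the moment of the call.
- job.sign_off(): hands the job in; it is judged then, once.
The state is a dict: "clock": time; "qpos": joint angles; "qd": joint speeds; "effort": joint torques, N m; "position": TCP position; "ee_rot": TCP orientation; "contact_force": force on the tool from outside, world axes, zero at the start; "moment": the same for the moment, N m; "width": finger opening in m; "gripper_force": force on a finger pad.
Only numpy, scipy, OpenCV 4.12 (cv2) and the standard library are available. Lean on these libraries where they do the work, as an engineer would, in place of code of your own. Each camera call takes 0.05 s, during which the arm holds its last target. There are 200 camera calls.

TASK

Take the brass hose elbow out of its wooden rest, start it in the brass socket held in the small green vice - press lightly and feel for the angle at which its two pins drop into the socket's slots - then push it down against the sprung seal and turn it clockwise, with resistance rising, until its hose outlet points along the white mark on the vice. Do not force it (40 N at most on the vice and socket), do not turn it past the mark, let go of it, and leave the tape roll, tin and screwdriver alone.

Things in the scene. Friction and masses are not known exactly. Their poses are not given: they have to be found in the camera images.
- elbow_grip (a point): Centre of the elbow's square brass boss, where to grip it: 24 x 24 mm, 36 mm tall, its sides square to the point's x and y. The elbow is one loose upright piece, 90 mm tall, about 0.18 kg, z up. Below the boss comes a round body 31 mm across (18 to 40 mm below this point), then the nipple. At the start it stands in the wooden rest, 22 mm deep, with 1 to 2 mm of play.
- elbow_foot (a point): Underside of the elbow's round nipple, on the axis, 72 mm below elbow_grip, same axes. The nipple is 24 mm across and 32 mm long; its nose tapers to 17 mm at the foot over the last 4 mm.
- elbow_pin (a point): Middle of the steel pin, 6 mm thick, rounded on top and flat with sharp edges below, that crosses the nipple along the point's x (the outlet's direction), 10 mm above the foot; its ends (the two pins) stand 20 mm from the axis on either side.
- elbow_outlet (a point): Point on the centre line of the elbow's hose outlet, near its end: 46 mm along +x from the elbow's axis, 43 mm above the foot. The outlet is 16 mm across and ends 48 mm from the axis.
- rest: Fixed wooden rest block, 76 x 60 x 30 mm, origin at the centre of its underside; slot for the nipple in its top, 43 mm (along x) by 27 mm, 22 mm deep.
- clamp: Small green machine vice fixed to the bench, x from -102 to +65 mm, 84 mm wide, nowhere above 52 mm. Origin under the socket's axis at bench height, z up, +x is the way the white mark points. It clamps the brass socket, whose turned position in the jaws varies and is not measured.
- socket_mouth (a point): Centre of the socket's mouth, in its rim, 52 mm above the bench; axes as the vice. Round hole 25 mm across with two opposite slots, 8 mm wide, to 21 mm from the axis, for the pin ends. The pins drop in with the outlet somewhere 30 to 110 degrees anticlockwise (from above) of the mark, a few degrees of play; while the pins lie on the rim the foot is 7 mm below it. Half a turn round is wrong.
- seal_top (a point): Centre of the sprung rubber seal's top, as unloaded: 17 mm below the rim. The foot meets it there: 3 N at first, then 1.2 N more per mm, 8 mm travel. With the foot 19.5 mm or more below the rim the elbow can be turned clockwise under the socket's helical roof.
- mark (a point): The white mark: point at rim height, 46 mm from the socket's axis along the vice's +x; the outlet is to end above it. Turning clockwise, the roof draws the elbow down 2.7 mm per radian, to 19.5 to 23.5 mm below the rim at the mark; friction and seal hold it there when released. A hard stop follows 15 to 100 degrees past the mark.
- tape_roll: Blue roll of insulating tape, 66 mm across, 19 mm high, lying flat; bystander.
- tin: Small grey lidded tin, 84 mm across, 52 mm high; bystander.
- driver: Yellow-handled screwdriver, 229 mm long, lying on the bench; bystander.
Not all that is in view belongs to the job. Leave any blue look-alike of the part that bears elbow_grip alone.

How it is judged:
By the outcome, as a careful person would: the job done as asked, in the order asked, and still so for the second after the job is handed in, with the robot touching nothing.
It also fails if it takes over 64 s, if anything falls off the work surface, if the arm or the gripper's body presses on something with over 40 N, if the wrist force passes 120 N, or if a joint passes its speed limit or range.

## Working session

There is one attempt and no reset: what is moved stays moved. The work goes in short steps, Python scripts to look and compute and a tool call to move; the robot and the scene stay as the last step left them, time stands still between calls to the robot, and variables do not carry over. Pictures are saved under pics/ and viewed, at most 10 in all, crops included, and the job is handed in when it is done.

Besides the shell and the picture viewer there is one more tool, called after "Emit:" as name(argument=value, ...) on one line, values as JSON. drive_tool: Moves the arm, as the interface text tells. Its arguments: {"type":"object","properties":{"rows":{"type":"array"},"force":{"type":"number"}},"required":["rows"]}

```bash
mkdir -p pics; ls; cat > h.py <<'E'
import numpy as np, cv2
from rig import manip, eyes, job
def snap(n,f): 
    im=eyes.get_image(n); cv2.imwrite('pics/'+f,im[:,:,::-1]); return im
def ray(cal,u,v):
    K=np.array(cal["camera_matrix"]);V=np.array(cal["view"])
    d=np.linalg.inv(K)@[u,v,1]; d=np.array([d[0],-d[1],-d[2]])
    R=V[:3,:3]; return -R.T@V[:3,3], R.T@d/np.linalg.norm(d)
def atz(cal,u,v,z):
    o,d=ray(cal,u,v); return o+d*(z-o[2])/d[2]
def tri(l):
    A=0;b=0
    for cal,u,v in l:
        o,d=ray(cal,u,v);P=np.eye(3)-np.outer(d,d);A=A+P;b=b+P@o
    return np.linalg.solve(A,b)
def proj(cal,p):
    K=np.array(cal["camera_matrix"]);V=np.array(cal["view"])
    c=V[:3,:3]@p+V[:3,3]; q=K@[c[0],-c[1],-c[2]]; return q[:2]/q[2]
E
python3 - <<'E'
from h import *
a=snap('scene','s.png');b=snap('top','t.png')
print(eyes.get_calibration('top').keys())
cv2.imwrite('pics/st.png',np.hstack([a,b])[:,:,::-1])
for n in('scene','top'):
    c=eyes.get_calibration(n);print(np.round(c['camera_matrix'],1),ray(c,256,192))
E
```

```text
pics
dict_keys(['camera_matrix', 'view'])
[[470.5   0.  266.7]
 [  0.  470.5 184.9]
 [  0.    0.    1. ]] (array([-0.08490912,  0.51722624,  0.61116147]), array([ 0.61534533, -0.55832917, -0.55643388]))
[[472.6   0.  261.7]
 [  0.  472.6 188.1]
 [  0.    0.    1. ]] (array([ 0.3548314 , -0.07069119,  1.04465071]), array([ 0.18459849,  0.05061147, -0.98151   ]))
```

View pics/s.png

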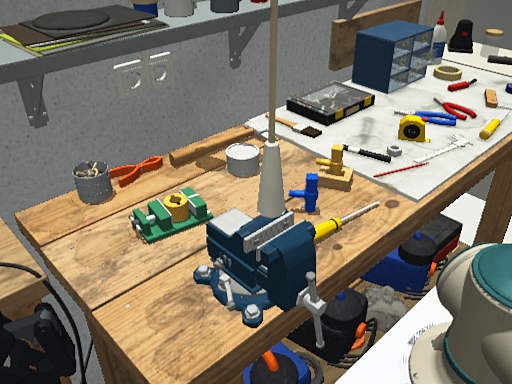

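View pics/t.png

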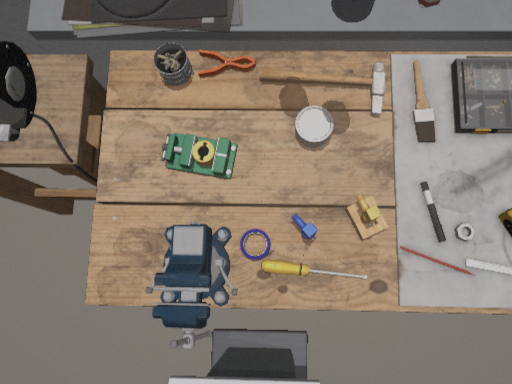

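```bash
python3 - <<'E'
from h import *
a=cv2.imread('pics/s.png');b=cv2.imread('pics/t.png')
def cr(i,x,y,w,h): return cv2.resize(i[y:y+h,x:x+w],(400,300),interpolation=cv2.INTER_CUBIC)
o=np.vstack([np.hstack([cr(a,300,135,80,60),cr(b,330,180,80,60)]),np.hstack([cr(a,125,175,100,75),cr(b,155,115,100,75)])])
cv2.imwrite('pics/c1.png',o)
s=eyes.get_calibration('scene');t=eyes.get_calibration('top')
print('ring',atz(t,255,244,.02),'elbow',tri([(s,337,163),(t,370,213)]),'vice',tri([(s,177,197),(t,203,151)]),'blue',tri([(s,311,178),(t,308,229)]))
print('post base',atz(s,270,215,0),atz(t,0,0,0),atz(t,512,384,0))
print(manip.get_state())
E
```

```text
ring [ 0.43313119 -0.01820359  0.02      ] elbow [ 0.49621863 -0.26307877  0.05180871] vice [0.62758902 0.09553243 0.05870696] blue [ 0.45860417 -0.12989136  0.08452552]
post base [ 0.50389258 -0.05728642  0.        ] [1.03166467 0.63491894 0.        ] [ 0.15807927 -0.55034538  0.        ]
{'clock': 0.1, 'qpos': array([ 1.05599696e+00,  2.76589773e-01,  1.50602334e+00,  1.74464086e-05,
        1.36069361e+00, -1.20963483e-01]), 'qd': array([-0.0004812 , -0.00264614, -0.00407036, -0.00046198,  0.00034274,
       -0.0005555 ]), 'effort': array([ 3.87924711e-04, -4.17697120e+01, -2.46404707e+01, -3.36225721e-04,
        5.87835661e-03,  1.93816014e-06]), 'position': array([0.22040271, 0.53059257, 0.2414864 ]), 'ee_rot': array([-2.75973873e-04,  1.95649488e-01,  9.80673515e-01, -8.11434244e-04]), 'contact_force': array([-0.17884219,  0.12772495, -0.19851966]), 'moment': array([-0.00295819, -0.03067786,  0.01512487]), 'gripper_force': 0.0, 'width': 0.08524925133738566}
```

View pics/c1.png

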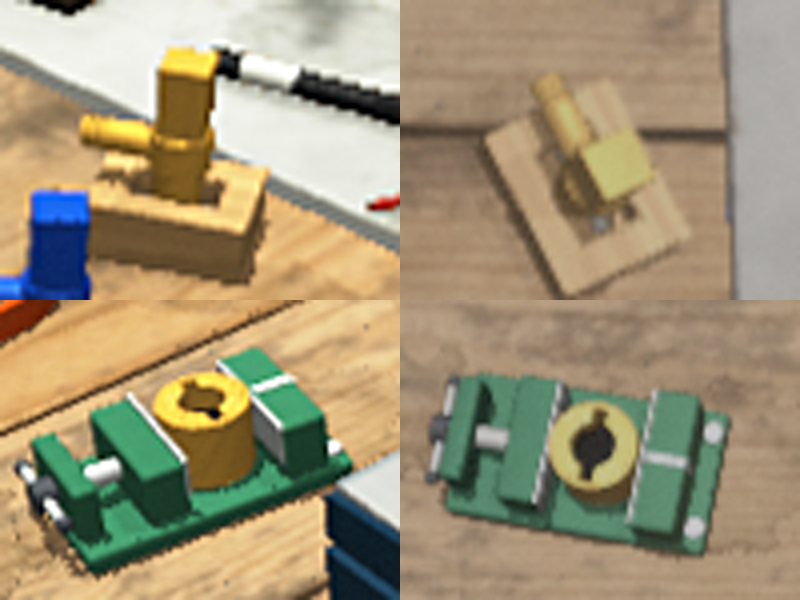

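```bash
python3 - <<'E'
from h import *
a=cv2.imread('pics/s.png');w=snap('wrist','w0.png')[:,:,::-1]
o=np.hstack([cv2.resize(a[120:264,200:344],(400,400),interpolation=cv2.INTER_CUBIC),cv2.resize(w,(400,300))[:, :] if 0 else cv2.copyMakeBorder(cv2.resize(w,(400,300)),0,100,0,0,cv2.BORDER_CONSTANT)])
cv2.imwrite('pics/c2.png',o)
t=eyes.get_calibration('top');print(proj(t,np.array([.504,-.057,0])), proj(t,np.array([.433,-.018,.1])))
print(eyes.get_calibration('wrist'))
E
```

```text
[273.53295317 213.07912184] [252.91487835 240.95499952]
{'camera_matrix': array([[295.53743562,   0.        , 255.13737044],
       [  0.        , 295.53743562, 190.13519519],
       [  0.        ,   0.        ,   1.        ]]), 'view': array([[ 0.38381802,  0.92340731, -0.00163464, -0.57367131],
       [-0.87767268,  0.36425689, -0.31146041,  0.03912189],
       [-0.28700939,  0.1209788 ,  0.95025772, -0.37990582],
       [ 0.        ,  0.        ,  0.        ,  1.        ]])}
```

View pics/c2.png

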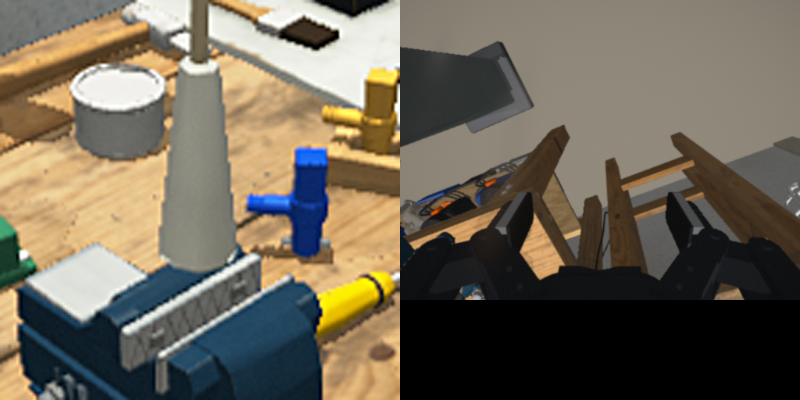

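```bash
python3 - <<'E'
from h import *
s=eyes.get_calibration('scene');t=eyes.get_calibration('top')
f=lambda a,ox,oy,k:(ox+a[0]/k,oy+a[1]/k)
S=lambda x,y:(s,)+f((x,y),300,135,5); T=lambda x,y:(t,)+f((x,y),330,180,5)
Sv=lambda x,y:(s,)+f((x,y),125,175,4); Tv=lambda x,y:(t,)+f((x,y),155,115,4)
b=tri([S(188,58),T(217,165)]);r=tri([Sv(202,97),Tv(193,147)]);print('bosstop',b,'rim',r)
yaw=lambda p,q:np.degrees(np.arctan2(*(q-p)[1::-1]))
A=lambda c,z:atz(*c,z)
print('rest long edge yaw',yaw(A(T(167,295),.03),A(T(85,140),.03)),'short',yaw(A(T(85,140),.03),A(T(212,82),.03)))
print('rest corners',[A(T(*c),.03)[:2] for c in((167,295),(85,140),(212,82),(290,238))])
print('boss edges',yaw(A(T(205,202),.1),A(T(182,155),.1)),yaw(A(T(182,155),.1),A(T(233,130),.1)))
print('mark',yaw(A(Tv(240,156),.05),A(Tv(288,163),.05)),A(Tv(240,156),.05),A(Tv(288,163),.05),'jaw edge',yaw(A(Tv(228,227),.05),A(Tv(257,92),.05))-90)
print('rim at z',A(Tv(193,147),.052),A(Sv(202,97),.052),'boss at z',A(T(217,165),.098),A(S(188,58),.098))
print('slot yaw',yaw(A(Tv(190,178),.052),A(Tv(200,112),.052)))
for k in np.arange(.1,.9,.1):
    o,d=ray(s,270,215);p=o+d*k/1;print(np.round(p,2),np.round(proj(t,p)),end=';')
E
```

```text
bosstop [ 0.49209569 -0.25908013  0.0983195 ] rim [0.62880123 0.09718779 0.05270976]
rest long edge yaw 26.962250205516273 short -64.57567502549287
rest corners [array([ 0.44685899, -0.24938397]), array([ 0.51307472, -0.21570031]), array([ 0.5392311, -0.2707252]), array([ 0.47201135, -0.30203646])]
boss edges 24.7563378006982 -63.09850313461254
mark -97.93468649437456 [0.62524477 0.07215677 0.05      ] [0.62155829 0.04570736 0.05      ] jaw edge -99.6380722239022
rim at z [0.62952809 0.09785503 0.052     ] [0.62896016 0.09630677 0.052     ] boss at z [ 0.49307656 -0.25844981  0.098     ] [ 0.49152143 -0.26025933  0.098     ]
slot yaw -5.909591194580822
[-0.03  0.46  0.55] [-311.  698.];[0.03 0.41 0.49] [-177.  587.];[0.09 0.35 0.43] [-75. 502.];[0.14 0.29 0.37] [  5. 436.];[0.2  0.24 0.31] [ 70. 382.];[0.26 0.18 0.25] [123. 338.];[0.32 0.12 0.19] [168. 301.];[0.37 0.07 0.13] [206. 269.];
```

Emit:
drive_tool(rows=[[[0,0,-0.08],[4,-1,3],8.5],[[0,0,-0.08],[4,-1,3],8.5],[[0,0,-0.08],[4,-2,0],8.5],[[0,0,0],[0,0,0],8.5]])

```text
clock: 0.65
position: [0.3433, 0.4897, 0.302]
ee_rot: [0.001, 0.313, 0.95, -0.0]
contact_force: [-1.5, 0.5, -0.5]
width: 0.0851
gripper_force: 0.0
```

```bash
python3 - <<'E'
from h import *
a=cv2.imread('pics/s.png').astype(int);b=snap('scene','s2.png')[:,:,::-1].astype(int)
d=abs(a-b).sum(2)>60
print(d.sum()); n,l,st,c=cv2.connectedComponentsWithStats(d.astype(np.uint8));print(st[st[:,4]>100])
s=manip.get_state();print(s['position'],s['contact_force'])
E
```

```text
10511
[[     0      0    512    384 186097]
 [     0    161     46    110   3282]
 [   435    244     50     76   1321]
 [     0    302     76     82   4238]
 [   477    324     35     60   1306]
 [   431    333     13     18    122]]
[0.34144479 0.49032034 0.30177501] [ 0.10301499 -0.16471663 -0.1220334 ]
```

```bash
python3 - <<'E'
from h import *
w=snap('wrist','w1.png')[:,:,::-1];c=eyes.get_calibration('wrist')
s=cv2.imread('pics/s2.png')
cal=eyes.get_calibration('scene');w=w.copy()
for k in np.arange(.1,1,.1):
    o,d=ray(cal,270,215);p=o+d*k;print(np.round(p,2),np.round(proj(c,p)),(c['view'][:3,:3]@p+c['view'][:3,3])[2])
cv2.imwrite('pics/c3.png',np.hstack([cv2.resize(s,(400,300)),cv2.resize(w,(400,300))]))
E
```

```text
[-0.03  0.46  0.55] [664. 447.] 0.1743860202457317
[0.03 0.41 0.49] [1058.  490.] 0.09298316592329148
[0.09 0.35 0.43] [6979. 1140.] 0.011580311600851101
[0.14 0.29 0.37] [-907.  274.] -0.06982254272158911
[0.2  0.24 0.31] [-303.  340.] -0.15122539704402943
[0.26 0.18 0.25] [-121.  360.] -0.2326282513664697
[0.32 0.12 0.19] [-34. 370.] -0.3140311056889101
[0.37 0.07 0.13] [ 17. 375.] -0.39543396001135034
[0.43 0.01 0.07] [ 51. 379.] -0.4768368143337906
```

View pics/c3.png

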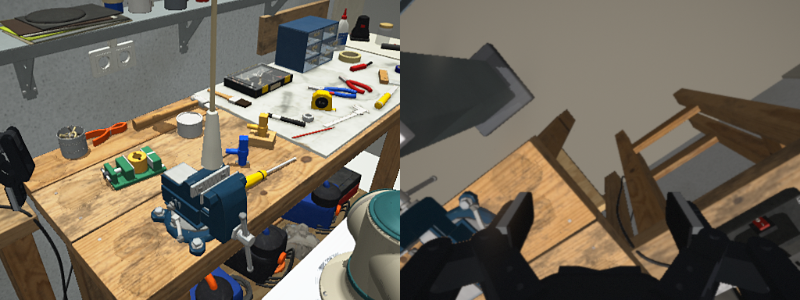

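Emit:
drive_tool(rows=[[[0,0,-0.1],[4,-3,0],8.5],[[0,0,-0.1],[4,-4,0],8.5],[[0,0,-0.1],[3,-5,0],8.5],[[0,0,-0.1],[2,-5,0],8.5],[[0,0,-0.1],[1,-5,0],8.5],[[0,0,0],[0,0,0],8.5]])

```text
clock: 1.5
position: [0.4802, 0.269, 0.3022]
ee_rot: [-0.0, 0.538, 0.843, -0.001]
contact_force: [0.1, 0.7, -0.5]
width: 0.0848
gripper_force: 0.0
```

```bash
python3 - <<'E'
from h import *
w=snap('wrist','w2.png')[:,:,::-1];c=eyes.get_calibration('wrist')
print(manip.get_state())
cal=eyes.get_calibration('scene')
for k in np.arange(.3,1.1,.1):
    o,d=ray(cal,270,215);p=o+d*k;print(np.round(p,2),np.round(proj(c,p)),(c['view'][:3,:3]@p+c['view'][:3,3])[2])
s=snap('scene','s3.png')[:,:,::-1];t=snap('top','t3.png')[:,:,::-1]
z=np.zeros_like(s)
cv2.imwrite('pics/c4.png',cv2.resize(np.vstack([np.hstack([s,t]),np.hstack([w,z])]),(800,600)))
E
```

```text
{'clock': 1.55, 'qpos': array([ 3.86776747e-01,  2.12068239e-01,  1.44555495e+00,  9.58154825e-04,
        1.48453021e+00, -4.97853082e-02]), 'qd': array([ 0.03633525,  0.01031522, -0.01633298,  0.01443048, -0.00296497,
       -0.00186303]), 'effort': array([-1.33922696e+00, -3.88699615e+01, -2.53417557e+01, -2.34989729e-01,
        4.72802029e-02,  4.56282170e-03]), 'position': array([0.4799342 , 0.27077324, 0.30220414]), 'ee_rot': array([-5.51506756e-04,  5.37237569e-01,  8.43430785e-01,  4.74223901e-05]), 'contact_force': array([-0.37018082, -0.0371183 , -0.75061539]), 'moment': array([ 0.05458951,  0.04064528, -0.01945878]), 'gripper_force': 0.0, 'width': 0.08480906765032302}
[0.09 0.35 0.43] [2241. 1111.] 0.04785080053277713
[0.14 0.29 0.37] [-2439.  -694.] -0.032153123726230304
[0.2  0.24 0.31] [-442.   76.] -0.11215704798523773
[0.26 0.18 0.25] [-108.  205.] -0.19216097224424522
[0.32 0.12 0.19] [ 29. 258.] -0.27216489650325265
[0.37 0.07 0.13] [105. 287.] -0.35216882076226014
[0.43 0.01 0.07] [152. 305.] -0.4321727450212674
[ 0.49 -0.04  0.01] [184. 318.] -0.5121766692802748
```

View pics/c4.png

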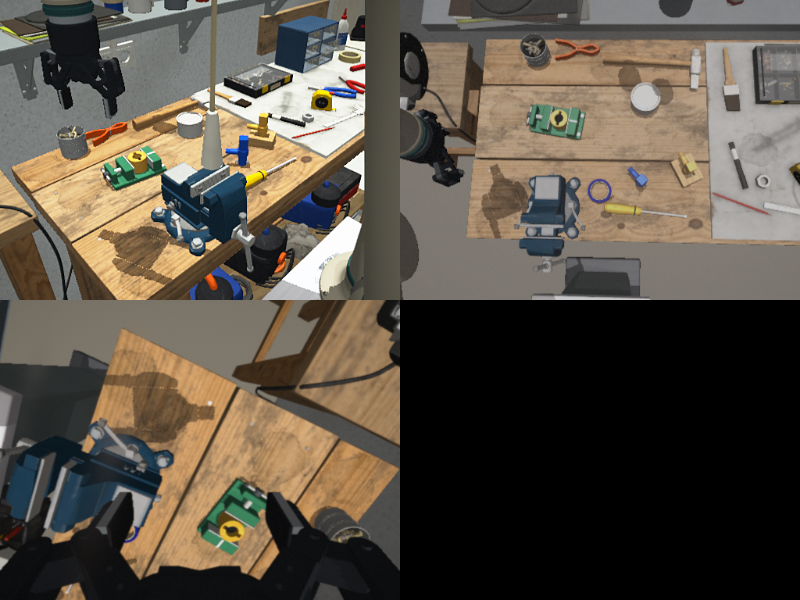

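Emit:
drive_tool(rows=[[[0,0,0.013],[0,-6,0],6],[[0,0,0.013],[0,-6,0],6],[[0,0,0],[0,-6.2,0],6],[[0,0,0],[0,-6.2,0],6],[[0,0,0],[0.3,-6.2,0],6],[[0,0,0],[0.3,-6.2,0],6],[[0,0,0],[0.3,-6.2,0],6],[[0,0,0],[0.3,-6,0],6]])

```text
clock: 2.65
position: [0.4937, -0.2192, 0.3023]
ee_rot: [0.0, 0.525, 0.851, 0.001]
contact_force: [0.4, 0.0, 0.4]
width: 0.0602
gripper_force: 0.0
```

Emit:
drive_tool(rows=[[[0,0,0],[0,-4,-5],6],[[0,0,0],[0,0,-5],6],[[0,0,0],[0,0,-3],6],[[0,0,0],[0,0,0],6],[[0,0,0],[0,0,0],6]])

```text
clock: 3.28
position: [0.4942, -0.2576, 0.1748]
ee_rot: [0.001, 0.525, 0.851, 0.0]
contact_force: [0.8, 0.0, 1.1]
width: 0.0599
gripper_force: 0.0
```

```bash
python3 - <<'E'
from h import *
from scipy.spatial.transform import Rotation as R
s=manip.get_state();q=s['ee_rot'];r=R.from_quat(q,scalar_first=True)
w=snap('wrist','w4.png')[:,:,::-1];c=eyes.get_calibration('wrist')
y=r.as_matrix()[:,1];print(s['position'],np.degrees(np.arctan2(y[1],y[0])),r.as_matrix()[:,2],s['contact_force'],s['qpos'],s['width'])
print(proj(c,np.array([.492,-.259,.098])),proj(c,s['position']))
cv2.imwrite('pics/c5.png',w)
E
```

```text
[ 0.49421117 -0.2575839   0.17479448] 26.64451888517616 [ 0.00217173 -0.00106259 -0.99999708] [0.78716141 0.04840306 1.1336644 ] [-6.05547727e-01  2.94490808e-01  1.65308614e+00  3.90243542e-04
  1.19162532e+00 -1.07072492e+00] 0.05989812953091411
[253.09719466 205.2136477 ] [257.5342838  259.79148965]
```

View pics/c5.png

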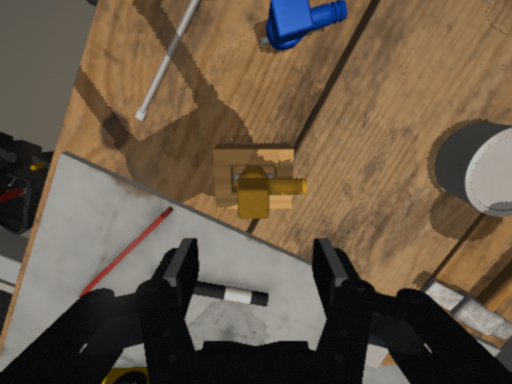

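Emit:
drive_tool(rows=[[[0,0,0],[-0.2,-0.1,-5],6],[[0,0,0],[0,0,-3],6],[[0,0,0],[0,0,-2],6],[[0,0,0],[0,0,0],4],[[0,0,0],[0,0,0],2],[[0,0,0],[0,0,0],1.5],[[0,0,0],[0,0,0],1.5],[[0,0,0],[0,0,0],1.5]], force=50)

```text
clock: 4.32
position: [0.4921, -0.2597, 0.0754]
ee_rot: [0.002, 0.526, 0.85, 0.0]
contact_force: [0.5, -0.1, 7.3]
width: 0.0234
gripper_force: 49.9
```

Emit:
drive_tool(rows=[[[0,0,0],[0,0,1],1.5],[[0,0,0],[0,0,1.5],1.5],[[0,0,0],[0,0,3],1.5],[[0,0,0],[0,0,4],1.5],[[0,0,0],[0,0,0],1.5],[[0,0,0],[0,0,0],1.5]])

```text
clock: 5.08
position: [0.4898, -0.2585, 0.168]
ee_rot: [-0.001, 0.526, 0.85, 0.0]
contact_force: [0.3, 0.3, -2.4]
width: 0.0236
gripper_force: 49.8
```

```bash
python3 - <<'E'
from h import *
s=manip.get_state();print(s['position'],s['contact_force'],s['moment'],s['width'])
w=snap('wrist','w5.png')[:,:,::-1];a=snap('scene','s5.png')[:,:,::-1];t=snap('top','t5.png')[:,:,::-1]
o=np.hstack([w[:384],cv2.resize(a[60:240,280:420],(288,384),interpolation=cv2.INTER_CUBIC)])
cv2.imwrite('pics/c6.png',o)
E
```

```text
[ 0.48977411 -0.25845391  0.16803424] [ 0.33192951  0.33107299 -2.37348208] [-0.03343573 -0.00587474 -0.00110968] 0.02357637317543922
```

View pics/c6.png

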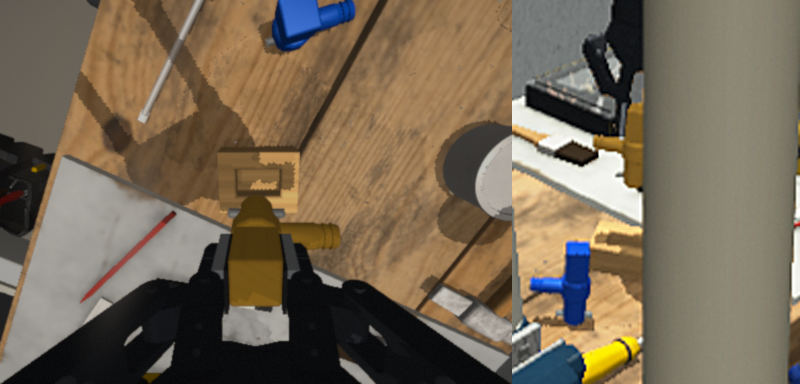

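Emit:
drive_tool(rows=[[[0,0,-0.05],[1.2,3,1],1.5],[[0,0,-0.07],[1.8,4.6,0],1.5],[[0,0,-0.08],[1.9,5,0],1.5],[[0,0,-0.08],[1.9,5,0],1.5],[[0,0,-0.08],[1.9,5,0],1.5],[[0,0,-0.08],[1.9,5,0],1.5],[[0,0,-0.07],[1.8,4.6,0],1.5],[[0,0,-0.05],[1.4,3.2,0],1.5]])

```text
clock: 6.22
position: [0.6284, 0.0973, 0.1769]
ee_rot: [-0.001, 0.741, 0.672, -0.001]
contact_force: [1.2, -0.7, -1.9]
width: 0.0233
gripper_force: 49.8
```

Emit:
drive_tool(rows=[[[0,0,0],[0,0,0],1.5],[[0,0,0],[0,0,0],1.5],[[0,0,0],[0,0,0],1.5]])

```text
clock: 6.6
position: [0.628, 0.0938, 0.178]
ee_rot: [-0.0, 0.741, 0.672, -0.001]
contact_force: [0.1, 0.1, -1.7]
width: 0.0234
gripper_force: 49.9
```

```bash
cat >> h.py <<'E'
from scipy.spatial.transform import Rotation as R
def st():
    s=manip.get_state();M=R.from_quat(s['ee_rot'],scalar_first=True).as_matrix()
    print('pos',np.round(s['position']*100,3),'yaw',round(np.degrees(np.arctan2(M[1,1],M[0,1])),2),'z',np.round(M[:,2],4),'F',np.round(s['contact_force'],2),'M',np.round(s['moment'],3),'t',s['clock'],s['width']);return s
E
python3 - <<'E'
from h import *
st()
w=snap('wrist','w6.png')[:,:,::-1]; c=eyes.get_calibration('wrist')
t=snap('top','t6.png')[:,:,::-1];a=snap('scene','s6.png')[:,:,::-1]
print(proj(c,np.array([.629,.097,.052])))
f=lambda i,x,y:cv2.resize(i[y:y+100,x:x+133],(400,300),interpolation=cv2.INTER_CUBIC)
cv2.imwrite('pics/c7.png',np.vstack([np.hstack([cv2.resize(w[72:372],(512,300))[:,56:456],f(t,140,90)]),np.hstack([f(a,110,130),f(w,190,110)])]))
E
```

```text
pos [62.804  9.385 17.801] yaw -5.62 z [-1.3e-03 -5.0e-04 -1.0e+00] F [ 0.09  0.14 -1.67] M [-0.075  0.053  0.037] t 6.6 0.02336537051504231
[257.11578587 181.97133897]
```

View pics/c7.png

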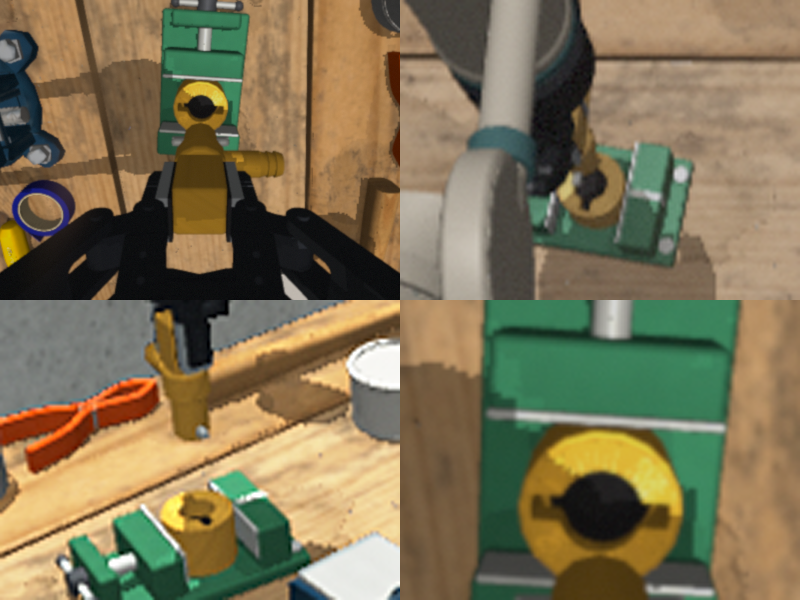

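```bash
python3 - <<'E'
from h import *
c=eyes.get_calibration('wrist')
k=133/400
g=lambda x,y:atz(c,190+x*k,110+y*k,.052)
a,b=g(143,209),g(258,217);print('slot',np.degrees(np.arctan2(*(b-a)[1::-1])),np.linalg.norm(a-b),(a+b)/2)
print('hole c',g(203,205),'ring',g(201.5,205), 'ring width',np.linalg.norm(g(120,205)-g(283,205)))
# vice edges yaw: upper jaw white line left->right
a,b=g(87,112),g(325,128);v=b-a;print('jawline',np.degrees(np.arctan2(v[1],v[0])))
E
```

```text
slot -9.781603268010818 0.03475802833048079 [0.62903922 0.09821576 0.052     ]
hole c [0.63000395 0.10063921 0.052     ] ring [0.62955532 0.10068349 0.052     ] ring width 0.048987800795812
jawline -9.511147820811143
```

Emit:
drive_tool(rows=[[[0,0,-0.06],[0.1,0.36,-2],1.5],[[0,0,0],[0,0,-2],1.5],[[0,0,0],[0,0,-1.2],1.5],[[0,0,0],[0,0,0],1.5],[[0,0,0],[0,0,0],1.5]])

```text
clock: 7.38
position: [0.6303, 0.0984, 0.1273]
ee_rot: [0.0, 0.76, 0.649, 0.001]
contact_force: [-0.9, 0.2, -2.1]
width: 0.0234
gripper_force: 49.8
```

```bash
python3 -c "
from h import *
st()"
```

```text
pos [63.025  9.843 12.73 ] yaw -9.01 z [ 1.6e-03  1.0e-04 -1.0e+00] F [-0.9   0.15 -2.14] M [-0.02   0.036  0.002] t 7.375 0.023434203364146984
```

Emit:
drive_tool(rows=[[[0,0,0],[-0.08,-0.05,-0.3],1.5],[[0,0,0],[0,0,-0.3],1.5],[[0,0,0],[0,0,-0.3],1.5],[[0,0,0],[0,0,-0.2],1.5],[[0,0,0],[0,0,0],1.5]])

```text
clock: 8.0
position: [0.6287, 0.0981, 0.1152]
ee_rot: [-0.0, 0.76, 0.649, -0.0]
contact_force: [-0.0, 0.1, -1.3]
width: 0.0233
gripper_force: 49.9
```

Emit:
drive_tool(rows=[[[0,0,0],[0,0,-0.15],1.5],[[0,0,0],[0,0,-0.15],1.5],[[0,0,0],[0,0,0],1.5]])

```text
clock: 8.38
position: [0.6287, 0.0981, 0.1124]
ee_rot: [-0.0, 0.76, 0.649, -0.0]
contact_force: [0.7, 0.5, -2.4]
width: 0.0236
gripper_force: 49.9
```

```bash
python3 -c "
from h import *
st()"
```

```text
pos [62.875  9.808 11.236] yaw -9.0 z [-2.e-04 -0.e+00 -1.e+00] F [ 0.66  0.46 -2.43] M [0.039 0.078 0.004] t 8.375 0.023598966158915106
```

Emit:
drive_tool(rows=[[[0,0,0],[0,0,-0.15],1.5],[[0,0,0],[0,0,-0.1],1.5],[[0,0,0],[0,0,0],1.5]])

```text
clock: 8.75
position: [0.6287, 0.0981, 0.1099]
ee_rot: [-0.0, 0.76, 0.649, -0.0]
contact_force: [-0.2, 0.1, -2.8]
width: 0.0233
gripper_force: 49.9
```

Emit:
drive_tool(rows=[[[0,0,0],[0,0,-0.1],1.5],[[0,0,0],[0,0,-0.1],1.5],[[0,0,0],[0,0,0],1.5]])

```text
clock: 9.12
position: [0.6288, 0.0981, 0.1079]
ee_rot: [-0.0, 0.76, 0.649, -0.0]
contact_force: [0.7, 0.4, -2.7]
width: 0.0237
gripper_force: 49.9
```

```bash
python3 -c "
from h import *
st()"
```

```text
pos [62.877  9.805 10.791] yaw -9.0 z [-2.e-04 -0.e+00 -1.e+00] F [ 0.66  0.41 -2.71] M [0.05  0.029 0.003] t 9.125 0.023654340924798824
```

Emit:
drive_tool(rows=[[[0,0,0],[0,0,-0.15],1.5],[[0,0,0],[0,0,-0.15],1.5],[[0,0,0],[0,0,-0.1],1.5],[[0,0,0],[0,0,0],1.5]])

```text
clock: 9.62
position: [0.6287, 0.0981, 0.1039]
ee_rot: [-0.0, 0.76, 0.649, -0.0]
contact_force: [0.2, 0.1, -2.3]
width: 0.0235
gripper_force: 49.9
```

Emit:
drive_tool(rows=[[[0,0,0],[0,0,-0.1],1.5],[[0,0,0],[0,0,-0.1],1.5],[[0,0,0],[0,0,0],1.5]])

```text
clock: 10.0
position: [0.6289, 0.0981, 0.1024]
ee_rot: [0.0, 0.76, 0.649, 0.0]
contact_force: [-0.3, 0.5, -0.0]
width: 0.0232
gripper_force: 50.3
```

Emit:
drive_tool(rows=[[[0,0,0],[0,0,-0.1],1.5],[[0,0,0],[0,0,-0.1],1.5],[[0,0,0],[0,0,0],1.5]])

```text
clock: 10.38
position: [0.6289, 0.0981, 0.1003]
ee_rot: [0.0, 0.76, 0.649, 0.0]
contact_force: [-1.0, 0.5, 3.0]
width: 0.0237
gripper_force: 50.6
```

```bash
python3 -c "
from h import *
st()"
```

```text
pos [62.895  9.808 10.034] yaw -9.0 z [ 5.e-04  0.e+00 -1.e+00] F [-1.02  0.45  3.04] M [0.022 0.218 0.005] t 10.375 0.023706266915717332
```

Emit:
drive_tool(rows=[[[0,0,0],[0,0,-0.1],1.5],[[0,0,0],[0,0,-0.07],1.5],[[0,0,0],[0,0,0],1.5],[[0,0,-0.05],[0,0,0],1.5],[[0,0,-0.05],[0,0,-0.01],1.5],[[0,0,0],[0,0,0],1.5]], force=70)

```text
clock: 11.12
position: [0.6292, 0.098, 0.0985]
ee_rot: [0.0, 0.792, 0.611, 0.0]
contact_force: [-1.1, -0.1, 5.5]
width: 0.023
gripper_force: 72.0
```

```bash
python3 -c "
from h import *
st()"
```

```text
pos [62.92   9.804  9.853] yaw -14.69 z [ 1.e-03 -1.e-04 -1.e+00] F [-1.15 -0.07  5.48] M [-0.041  0.194  0.007] t 11.125 0.023028646957981166
```

Emit:
drive_tool(rows=[[[0,0,-0.06],[0,0,-0.02],1.5],[[0,0,-0.06],[0,0,-0.02],1.5],[[0,0,-0.06],[0,0,-0.02],1.5],[[0,0,0],[0,0,0],1.5]])

```text
clock: 11.62
position: [0.6291, 0.0981, 0.098]
ee_rot: [0.0, 0.843, 0.537, 0.0]
contact_force: [-1.5, -0.4, 5.3]
width: 0.023
gripper_force: 72.1
```

```bash
python3 -c "
from h import *
st()"
```

```text
pos [62.913  9.805  9.798] yaw -25.0 z [ 9.e-04 -1.e-04 -1.e+00] F [-1.48 -0.41  5.35] M [-0.02   0.357  0.033] t 11.625 0.023020097588349112
```

Emit:
drive_tool(rows=[[[0,0,-0.08],[0,0,-0.02],1.5],[[0,0,-0.08],[0,0,-0.02],1.5],[[0,0,-0.08],[0,0,-0.02],1.5],[[0,0,-0.08],[0,0,-0.02],1.5],[[0,0,0],[0,0,0],1.5]])

```text
clock: 12.25
position: [0.6291, 0.0983, 0.0973]
ee_rot: [0.0, 0.918, 0.396, 0.0]
contact_force: [-1.5, 0.8, 6.0]
width: 0.023
gripper_force: 72.2
```

```bash
python3 -c "
from h import *
st()"
```

```text
pos [62.905  9.825  9.733] yaw -43.35 z [ 8.e-04  3.e-04 -1.e+00] F [-1.48  0.78  6.03] M [ 0.04   0.322 -0.039] t 12.25 0.023016450870128123
```

Emit:
drive_tool(rows=[[[0,0,-0.08],[0,0,-0.02],1.5],[[0,0,-0.08],[0,0,-0.02],1.5],[[0,0,-0.08],[0,0,-0.02],1.5],[[0,0,-0.08],[0,0,-0.02],1.5],[[0,0,0],[0,0,0],1.5]])

```text
clock: 12.88
position: [0.6291, 0.0985, 0.0967]
ee_rot: [-0.0, 0.97, 0.245, 0.001]
contact_force: [-1.8, 1.0, 7.9]
width: 0.023
gripper_force: 72.3
```

```bash
cat >>h.py <<'E'
def brass(im):
    h=cv2.cvtColor(im,cv2.COLOR_RGB2HSV); m=cv2.inRange(h,(18,150,50),(30,255,255)); return m
E
python3 -c "
from h import *
st()
n=eyes.get_image('wrist');cv2.imwrite('pics/w7.png',n[:,:,::-1])
a=cv2.imread('pics/w6.png');b=n[:,:,::-1]
for (x,y,w,h) in((285,218,60,36),(235,255,50,50)):
    T=a[y:y+h,x:x+w];r=cv2.matchTemplate(b[y-20:y+h+20,x-20:x+w+20].copy(),T,cv2.TM_CCOEFF_NORMED);_,m,_,l=cv2.minMaxLoc(r);print(m,l[0]-20,l[1]-20)
"
```

```text
pos [62.911  9.846  9.673] yaw -61.69 z [ 1.e-03  6.e-04 -1.e+00] F [-1.82  1.05  7.9 ] M [ 0.173  0.312 -0.087] t 12.875 0.023033306746997904
0.5826181769371033 0 0
0.9569490551948547 0 0
```

Emit:
drive_tool(rows=[[[0,0,-0.08],[0,0,-0.02],1.5],[[0,0,-0.08],[0,0,-0.02],1.5],[[0,0,-0.08],[0,0,-0.02],1.5],[[0,0,-0.08],[0,0,-0.02],1.5],[[0,0,-0.08],[0,0,-0.02],1.5],[[0,0,-0.08],[0,0,-0.02],1.5],[[0,0,0],[0,0,0],1.5]])

```text
clock: 13.8
position: [0.6292, 0.0989, 0.0958]
ee_rot: [-0.001, 1.0, 0.007, 0.001]
contact_force: [-1.2, 1.0, 8.6]
width: 0.0231
gripper_force: 72.5
```

```bash
python3 -c "
from h import *
st()
for n in('wrist','top','scene'):snap(n,n+'8.png')
a=cv2.imread('pics/wrist8.png');w=cv2.resize(a[90:350,160:480],(800,650))[:600]
f=lambda n,x,y:cv2.resize(cv2.imread('pics/'+n+'8.png')[y:y+100,x:x+133],(400,300),interpolation=cv2.INTER_CUBIC)
cv2.imwrite('pics/c8.png',np.vstack([np.hstack([cv2.resize(a[110:335,120:420],(400,300),interpolation=cv2.INTER_CUBIC),f('top',155,100)]),np.hstack([f('scene',110,130),np.zeros((300,400,3),np.uint8)])]))
c=eyes.get_calibration('wrist');print(repr(c))
"
```

```text
pos [62.917  9.886  9.579] yaw -89.2 z [ 0.0012  0.0014 -1.    ] F [-1.22  0.98  8.55] M [ 0.308  0.392 -0.059] t 13.8 0.02310243090090271
{'camera_matrix': array([[295.53743562,   0.        , 255.13737044],
       [  0.        , 295.53743562, 190.13519519],
       [  0.        ,   0.        ,   1.        ]]), 'view': array([[ 0.01416316, -0.99989904, -0.00114867,  0.08998726],
       [ 0.95050488,  0.0138201 , -0.31040213, -0.60379168],
       [ 0.31038667,  0.00330446,  0.95060465, -0.43529795],
       [ 0.        ,  0.        ,  0.        ,  1.        ]])}
```

View pics/c8.png

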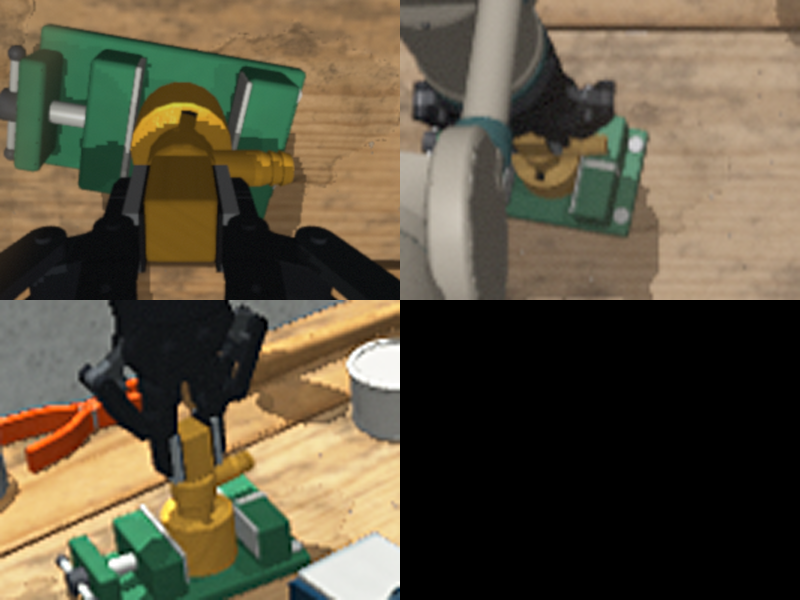

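```bash
python3 -c "
from h import *
c=eyes.get_calibration('wrist');g=lambda x,y,z:atz(c,120+x*.75,110+y*.75,z)
for p,q,z in(((48,27),(303,68),.012),((92,52),(147,60),.05),((245,65),(302,72),.05),((145,66),(124,182),.05),((247,72),(235,140),.05)):
    v=g(*q,z)-g(*p,z);print(np.degrees(np.arctan2(v[1],v[0])))
a=g(215,167,.077-.0);b=g(285,167,.077);v=b-a;print('outlet',np.degrees(np.arctan2(v[1],v[0])))
t=eyes.get_calibration('top');h=lambda x,y,z:atz(t,155+x/3.0075,100+y/3,z)
v=h(606,144,.077)-h(546,152,.077) if 0 else h(206,144,.077)-h(146,156,.077);print('top outlet',np.degrees(np.arctan2(v[1],v[0])))
v=h(227,237,.012)-h(105,208,.012);print('top base',np.degrees(np.arctan2(v[1],v[0])))
"
```

```text
-98.34086314930404
-97.58582252952044
-96.24843134983644
169.19103799503867
173.97229508741248
outlet -89.15529142900803
top outlet -77.6993668966373
top base -102.91511802378706
```

Emit:
drive_tool(rows=[[[0,0,-0.05],[0,0,-0.01],1.5],[[0,0,-0.05],[0,0,-0.01],1.5],[[0,0,-0.054],[0,0,0],1.5],[[0,0,0],[0,0,0],1.5],[[0,0,0],[0,0,0.05],1.5],[[0,0,0],[0,0,0.05],1.5],[[0,0,0],[0,0,0],1.5]])

```text
clock: 14.82
position: [0.6293, 0.0989, 0.0963]
ee_rot: [-0.001, 0.998, -0.07, 0.001]
contact_force: [-0.0, 0.7, 6.5]
width: 0.0233
gripper_force: 72.5
```

```bash
python3 -c "
from h import *
st()"
```

```text
pos [62.926  9.893  9.631] yaw -98.0 z [ 0.0013  0.0016 -1.    ] F [-0.03  0.72  6.52] M [ 0.397  0.304 -0.056] t 14.825 0.02325838170791419
```

Emit:
drive_tool(rows=[[[0,0,0],[0,0,0.05],1.5],[[0,0,0],[0,0,0.05],1.5],[[0,0,0],[0,0,0],1.5]])

```text
clock: 15.2
position: [0.6292, 0.0989, 0.0971]
ee_rot: [-0.001, 0.998, -0.07, 0.001]
contact_force: [-1.5, 1.3, 5.5]
width: 0.0229
gripper_force: 72.4
```

Emit:
drive_tool(rows=[[[0,0,0],[0,0,0.05],1.5],[[0,0,0],[0,0,0.05],1.5],[[0,0,0],[0,0,0],1.5]])

```text
clock: 15.58
position: [0.6292, 0.0989, 0.0974]
ee_rot: [-0.001, 0.998, -0.07, 0.0]
contact_force: [0.8, 4.0, 1.6]
width: 0.0233
gripper_force: 71.6
```

```bash
python3 -c "
from h import *
st()"
```

```text
pos [62.919  9.888  9.736] yaw -98.04 z [ 6.0e-04  1.4e-03 -1.0e+00] F [0.78 3.97 1.61] M [ 0.949 -0.176 -0.013] t 15.575 0.02326859763844416
```

Emit:
drive_tool(rows=[[[0,0,0],[0,0,0],2.6],[[0,0,0],[0,0,0],3],[[0,0,0],[0,0,0],4],[[0,0,0],[0,0,0],5],[[0,0,0],[0,0,0],5]])

```text
clock: 16.2
position: [0.6288, 0.0979, 0.0976]
ee_rot: [0.0, 0.998, -0.07, -0.0]
contact_force: [0.3, 0.1, 0.5]
width: 0.05
gripper_force: 0.0
```

Emit:
drive_tool(rows=[[[0,0,0],[0,0,1],5],[[0,0,0],[0,0,2],5],[[0,0,0],[0,0,4],5],[[0,0,0],[0,0,4],5],[[0,0,0],[0,0,0],5],[[0,0,0],[0,0,0],5]])

```text
clock: 16.95
position: [0.6284, 0.0981, 0.2076]
ee_rot: [0.0, 0.998, -0.07, -0.0]
contact_force: [-0.0, 0.2, 0.1]
width: 0.0499
gripper_force: 0.0
```

```bash
python3 -c "
from h import *
s=st()
n=snap('wrist','w9.png');c=eyes.get_calibration('wrist')
# outlet & boss prediction for yaw candidates
C=np.array([.629,.098,0])
m=brass(n);
x,y=np.where(m)[::-1];print('brass bbox',x.min(),x.max(),y.min(),y.max(),len(x))
for yw in(-90,-98,-106):
    d=np.array([np.cos(np.radians(yw)),np.sin(np.radians(yw)),0]);print(yw,'outlet end',proj(c,C+d*.048+[0,0,.073]),'axis',proj(c,C+[0,0,.073]),'bosstop',proj(c,C+[0,0,.12]))
print('mark',proj(c,C+np.array([np.cos(np.radians(-98.5))*.046,np.sin(np.radians(-98.5))*.046,.052])))
"
```

```text
pos [62.843  9.805 20.763] yaw -98.03 z [-3.e-04 -1.e-04 -1.e+00] F [-0.03  0.18  0.08] M [-0.045  0.014  0.034] t 16.95 0.04988046434049858
brass bbox 231 453 146 326 2946
-90 outlet end [306.0425167  173.86887287] axis [254.64654276 180.84547139] bosstop [254.59685283 197.91348027]
-98 outlet end [306.16177922 180.80055657] axis [254.64654276 180.84547139] bosstop [254.59685283 197.91348027]
-106 outlet end [305.28420695 187.62851943] axis [254.64654276 180.84547139] bosstop [254.59685283 197.91348027]
mark [300.67808143 175.23523101]
```

```bash
python3 -c "
from h import *
n=cv2.cvtColor(cv2.imread('pics/w9.png'),cv2.COLOR_BGR2RGB);c=eyes.get_calibration('wrist')
m=brass(n)
for x in range(270,312,3):
    y=np.where(m[120:260,x])[0]+120;print(x,(y.min(),y.max(),len(y)) if len(y) else None,end=' ')
h=cv2.cvtColor(n,cv2.COLOR_RGB2HSV);g=cv2.inRange(h,(60,80,20),(90,255,255))
k,l,stt,ce=cv2.connectedComponentsWithStats(g);print();print(stt[stt[:,4]>200])
# upper (far) edge of green base per column
for x in range(180,330,10):
    y=np.where(g[60:,x])[0]+60;print(x,(y.min(),y.max()) if len(y) else None,end=' ')
w=cv2.inRange(h,(0,0,150),(180,50,255))
print();ys,xs=np.where(w[150:200,270:330]);print(sorted(set(zip(xs+270,ys+150)))[:120])
"
```

```text
270 (np.int64(153), np.int64(193), 41) 273 (np.int64(157), np.int64(190), 34) 276 (np.int64(163), np.int64(189), 27) 279 (np.int64(174), np.int64(188), 15) 282 (np.int64(174), np.int64(189), 16) 285 (np.int64(174), np.int64(189), 16) 288 (np.int64(174), np.int64(189), 16) 291 (np.int64(174), np.int64(189), 16) 294 (np.int64(175), np.int64(188), 14) 297 (np.int64(174), np.int64(188), 15) 300 (np.int64(175), np.int64(188), 14) 303 (np.int64(175), np.int64(188), 14) 306 (np.int64(183), np.int64(185), 3) 309 None 
[[     0      0    512    384 190354]
 [   173    128    141     76   5712]
 [   281    190     27     20    440]]
180 (np.int64(129), np.int64(197)) 190 (np.int64(128), np.int64(198)) 200 (np.int64(128), np.int64(198)) 210 (np.int64(129), np.int64(203)) 220 (np.int64(129), np.int64(203)) 230 (np.int64(129), np.int64(135)) 240 (np.int64(129), np.int64(149)) 250 (np.int64(129), np.int64(145)) 260 (np.int64(130), np.int64(145)) 270 (np.int64(130), np.int64(199)) 280 (np.int64(130), np.int64(134)) 290 (np.int64(130), np.int64(209)) 300 (np.int64(131), np.int64(209)) 310 (np.int64(
[... 579 characters left out ...]
.int64(281), np.int64(158)), (np.int64(281), np.int64(159)), (np.int64(281), np.int64(160)), (np.int64(281), np.int64(161)), (np.int64(281), np.int64(162)), (np.int64(281), np.int64(163)), (np.int64(281), np.int64(164)), (np.int64(281), np.int64(165)), (np.int64(281), np.int64(166)), (np.int64(282), np.int64(150)), (np.int64(282), np.int64(151)), (np.int64(282), np.int64(152)), (np.int64(282), np.int64(153)), (np.int64(282), np.int64(154)), (np.int64(282), np.int64(155)), (np.int64(282), np.int64(156)), (np.int64(282), np.int64(157)), (np.int64(282), np.int64(158)), (np.int64(282), np.int64(159)), (np.int64(282), np.int64(160)), (np.int64(282), np.int64(161)), (np.int64(282), np.int64(162))]
```

```bash
python3 -c "
from rig import job
print(job.sign_off())"
```

```text
the job is handed in; nothing more can be done
None
```

The elbow is seated in the socket and released, with its hose outlet about 1° short of the white mark and not past it; forces stayed well under 40 N, no bystander was touched, and the job was handed in at about 17 s.

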